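# Fit a new brake pad in a spindle brake

## Robot

A 6-joint arm with a two-finger parallel gripper is mounted at the origin on the work surface. World frame = base frame: x ahead of the robot, y to its left, z up, the work surface at z = 0. Lengths are in m, angles in rad, forces in N, time in s.
With the tool pointing down it reaches from about 0.3 to 0.875 m from the base axis. Payload 6.4 kg.
Tool frame: the origin (TCP) lies midway between the tips of the shut fingers; the grasp point (between the pads) lies 19 mm behind it; z points along the fingers, x is the direction in which the jaws open and shut, and the axes are right-handed (so a half turn about z gives the same grasp; the last joint's range is limited). The gripper opens to 88 mm and grips with 3 to 60 N. Pads are 18 mm wide; open, the fingers measure 123 mm over their backs; the gripper's body (75 mm by 187 mm) begins 45 mm behind the grasp point.
Start: joints at [-1.484, 0.181, 1.607, -0, 1.354, -0.206], TCP at [0.166, -0.551, 0.239] pointing down, gripper open.
Joint ranges: [-2.99, 2.99], [-0.89, 2.07], [0.3, 2.58], [-1.14, 4.28], [0, 2.63], [-3.12, 3.12]. Speed limits (rad/s): [2.57, 2.57, 3.01, 3.14, 3.14, 3.14].

## Interface

Orientations are given as a unit quaternion [x, y, z, w].
In Python, from rig import bot, imaging gives the robot as it stands.
- The arm moves only by the tool move_arm, never from a script. Its argument "motion" is a list of rows, each an object with "claw": the opening, from 0 (shut) to 1 (fully open); "xyz": the shift along the tool's x, y, z in m, a list of three; "twist": the turn, a rotation vector about the tool's x, y, z in rad, a list of three. A call has 1 to 20 rows; each row is the pose to reach, as a shift and turn from the pose commanded when the call began, along the tool's axes at that moment; what a row does not reach only later rows make up. A row lasts 1/10 s, in which the tool goes at most 50 mm and 8.59 degrees, less where a joint would pass 70% of its speed; a pose out of reach is approached as far as the arm can. A call with a gripper value outside its range is refused whole. The fingers move at their own pace and stop on an object; "newtons" is the grip in N (left out, the last holds). Time passes only in rows, so rows that repeat a pose let the fingers close. It gives the time, the measured TCP pose, the force and the opening at its end, in the units of the state.
- bot.read_state(): the state, without advancing time (a new reading comes with each control period).
- imaging.camera(name): name is "side" or "top" or "wrist"; returns the picture (384x512x3 uint8, red, green, blue); there is no depth.
- imaging.camera_params(name): a dict with "fov_y" (degrees; the focal length in pixels is half the picture's height over the tangent of half this angle, whatever the lens; pixels are square), "cx", "cy" (the principal point, pixels), "k1" (the pictures are not rectified: a ray, as slopes to the right and down, at radius r is drawn at 1 + k1 r^2 times it, then the intrinsics apply), "R" (3x3) and "t" (3): a world point X has camera coordinates R X + t; the wrist camera has in their place "tool_from_camera" (4x4, takes a point from camera to tool coordinates, whose origin is the TCP and whose axes are the tool frame's). Camera axes: x right, y down, z forward; pixel columns grow to the right and rows downward; lengths in m; the calibration is good to about 2 mm. A picture is of the moment at which its call begins: read the wrist's pose just before it. camera_params takes no time and is no camera call.
- bot.finish_job(): hands the job in, once; it reports no verdict.
The state is a dict: "time_s": time; "joint_pos": joint angles; "dq": joint speeds; "joint_torque": joint torques, N m; "position": TCP position; "ee_rot": TCP orientation; "wrist_force": force on the tool from outside, world axes, zero at the start; "moment": the same for the moment, N m; "gripper_width": finger opening in m.
Only numpy, scipy, OpenCV 4.12 (cv2) and the standard library are available. Lean on these libraries where they do the work, as an engineer would, in place of code of your own. Each camera call takes 0.05 s, during which the arm holds its last target.

## Task

Take the new orange brake pad (thick black lining) from the blue rack and slide its ears down into the bracket's two slots, lining facing the brake disc, against the spring clips until both ears sit fully home and flat on their ledges; bed them there with a firm push of about 20 N more than the clips take, but never push harder than 40 N. Then swing the yellow keeper arm all the way shut over the pad and let go. Leave the worn pad and the other things on the bench where they are.

Things in the scene. Friction and masses are not known exactly. Their poses are not given: they have to be found in the camera images.
- pad: NEW brake pad, 0.4 kg (+-20 %), upright in one of the rack's two pockets. Orange backing plate 10 (x) x 58 (y) x 72 (z) mm, an ear on each y side, black lining on its +x face. Grip the bare upper plate across its 10 mm thickness. Origin: centre of the plate's underside; z up. In the rack and in the bracket the lining faces broadly away from the robot (world +x).
- pad_ear_left (a point): centre of the pad's ear on its +y side: ears are 10 (x) x 18 (y) x 18 (z) mm, 22 to 40 mm above the pad's underside; ear tips 94 mm apart. This point is 38 mm along +y from pad's origin, 31 mm up; the other ear mirrors it
- pad_top (a point): centre of the pad's top edge, 72 mm above pad's origin
- pad_lining (a point): centre of the new pad's lining face: 14 mm along the pad's +x from its origin, 20 mm up. The lining is 9 mm thick, 54 (y) x 34 (z) mm, 3 to 37 mm above the pad's underside; above it the plate is bare on both faces
- worn_pad: WORN pad in the rack's other pocket, to be left alone: same outline, dark grey steel plate with only 3 mm of brown lining
- rack: fixed blue rack, 60 (x) x 220 (y) mm, origin at the centre of its underside; pocket floors 10 mm up, pocket centres at its y = +52 and -52 mm, pocket walls to 28 mm up; the pads stand in the pockets with about 3 mm of play. Either pad may be in either pocket.
- bracket: fixed grey brake bracket, its height over the bench varying by 12 mm. Origin: midway between the slots, at the base's underside; z up, +x broadly away from the robot. Brake disc (rim top 46 mm above the origin, near face at x = 17 mm) and black caliper half (40 mm tall) on its +x side. The 58 mm plate has 4 mm of play a side in y between the slot posts.
- slot_left (a point): slot at the bracket's y = +46 mm; this point is the centre of its flared mouth, 76 mm above the bracket's origin. Slots are upright, 12 mm wide in x for the 10 mm ears; the mouths take ears in from up to about 3 mm off centre; straight below 70 mm. The floor is a ledge 38 mm above the bracket's origin on which the ear's underside rests when home; there the push rises steeply: stop
- slot_right (a point): slot at the bracket's y = -46 mm; this point is the centre of its flared mouth, 76 mm above the bracket's origin. In each slot a brass leaf clip leans inward against the ear's tip: the push needed grows over the first 25 mm to about 4 to 15 N, with a hitch as the ear passes the clip tip, and stays about so until home; the pad does not drop home by its own weight
- ledges: the two steel ledges on the slot floors (fixed to the bracket), 12 (x) x 16 (y) mm each at the bracket's y = +41 and -41 mm; origin midway between them at their top, 38 mm above the bracket's origin. The ears' undersides bed on them
- bracket_seat (a point): where the new pad's origin (pad) is when fully home: 16 mm above the bracket's origin, pad axes along the bracket's axes
- keeper (a joint): keeper arm's angle in rad about a vertical pivot: 0 = shut, lying over the pad's top edge with 3 mm to spare (a pad not fully home blocks it); grows to 2.0 as it swings open, anticlockwise seen from above; stiff, stays where left, about 1.5 N at the knob moves it
- keeper_pivot (a point): pivot of the keeper arm, 78 mm along the bracket's +y from its origin, at the height of the arm's underside (91 mm above the bracket's origin). Shut, the arm points along the bracket's -y; half open along its +x
- keeper_knob (a point): centre of the top of the keeper's upright black knob, 16 mm across, 34 mm tall above the yellow arm (8 mm thick, 16 mm wide), 70 mm from the pivot
- wrench: steel wrench lying loose on the bench; leave it. Origin at its underside
- screwdriver: screwdriver lying loose on the bench; leave it
- grease_jar: white jar with blue cap, 60 mm across, 65 mm tall; leave it
- washer: loose steel washer, 44 mm across; leave it
Things that resemble listed ones, but are neither listed nor needed, are in the scene too. Of the things like the pad, leave any that is pink; of the rest the larger one is meant.

How it is judged:
On the way, in this order (a step that is already met when the one before it is completed fails the run):
1. the pad, fully home and flat with its lining to the disc, is bedded on the ledges with a push of over 8 N (z of pad in the frame of bracket_seat between -0.003 and 0.002 m and horizontal distance between pad and bracket_seat below 0.006 m and angle between the z axis of pad and the z axis of bracket, either way round below 0.06 rad and x of pad_lining in the frame of bracket above 0.009 m and contact force between pad and ledges above 8 N), for 0.2 s.
2. the keeper is swung shut over the pad (value of joint keeper below 0.12 rad), for 0.2 s.
At the end, for the whole second after the job is handed in: The new pad is home in the bracket: its origin less than 2 mm above (and 3 mm below) the seat point and within 6 mm of it sideways, upright within 0.06 rad, lining towards the disc, at rest; the keeper is shut (below 0.12 rad); everything released (z of pad in the frame of bracket_seat between -0.003 and 0.002 m and horizontal distance between pad and bracket_seat below 0.006 m and angle between the z axis of pad and the z axis of bracket, either way round below 0.06 rad and x of pad_lining in the frame of bracket above 0.009 m and value of joint keeper below 0.12 rad and linear speed of pad below 0.01 m/s); the robot touches nothing.
It fails at once if the pad presses on the ledges with more than 40 N, or on the whole bracket with more than 70 N, adding up all contacts (clips and keeper included) (contact force between pad and ledges above 40 N or contact force between pad and bracket above 70 N).
It fails at once if a finger or the arm presses on the bracket or keeper with more than 40 N (contact force between any of the fingers, the arm and bracket above 40 N).
It fails at once if the worn pad is moved more than 20 mm (distance of worn_pad from where it was at the start of the episode above 0.02 m).
It fails at once if a bystander on the bench is moved more than 30 mm (distance of any of wrench, screwdriver, grease_jar, washer from where it was at the start of the episode above 0.03 m).
It also fails if it takes over 67 s, if anything falls off the work surface, if the arm or the gripper's body presses on something with over 40 N, if the wrist force passes 120 N, or if a joint passes its speed limit or range.

## Working session

There is one attempt and no reset: what is moved stays moved. The work goes in short steps, Python scripts to look and compute and a tool call to move; the robot and the scene stay as the last step left them, time stands still between calls to the robot, and variables do not carry over. Pictures are saved under pics/ and viewed, and the job is handed in when it is done.

Besides the shell and the picture viewer there is one more tool, called after ">>>" as a command line: name --argument value ..., lists and objects as JSON in quotes. move_arm: Moves the arm, as the interface text tells. Its arguments: {"type":"object","properties":{"motion":{"type":"array","items":{"type":"object","properties":{"claw":{"type":"number"},"xyz":{"type":"array","items":{"type":"number"}},"twist":{"type":"array","items":{"type":"number"}}}}},"newtons":{"type":"number"}},"required":["motion"]}

```bash
ls; mkdir -p pics; python3 - <<'E'
from rig import bot, imaging
import cv2
print(bot.read_state())
for n in ['side','top','wrist']:
    im=imaging.camera(n); cv2.imwrite(f'pics/{n}0.png',cv2.cvtColor(im,cv2.COLOR_RGB2BGR))
    print(n,imaging.camera_params(n))
E
```

```text
pics
{'time_s': 0.0, 'joint_pos': array([-1.48430406e+00,  1.81510997e-01,  1.60798065e+00,  4.27372160e-06,
        1.35379427e+00, -2.06358671e-01]), 'dq': array([-0.00130688,  0.00089958, -0.00065175, -0.0011937 , -0.00062591,
        0.00088811]), 'joint_torque': array([-1.65982515e-04, -4.33861434e+01, -3.41847754e+01,  7.01414910e-02,
        3.86096234e-02, -1.35771702e-04]), 'position': array([ 0.16593236, -0.54999218,  0.23784025]), 'ee_rot': array([ 8.02708274e-01, -5.96371285e-01, -5.60167393e-04, -6.34829094e-04]), 'wrist_force': array([-0.23382344,  0.29386775,  0.5214365 ]), 'moment': array([0.03219531, 0.04900774, 0.02665442]), 'gripper_width': 0.08768283131164875}
side {'fov_y': 50.159388833882986, 'cx': 254.88290567881876, 'cy': 195.26633980820213, 'k1': -0.13279411669388166, 'R': array([[ 0.91751391, -0.39763655, -0.00730677],
       [-0.29496958, -0.66806517, -0.68314118],
       [ 0.2667605 ,  0.62894682, -0.73024978]]), 't': array([-0.5088488 ,  0.240062  ,  0.79345354])}
top {'fov_y': 50.57467770738607, 'cx': 249.78060941131258, 'cy': 190.28870857854025, 'k1': -0.10599441500572367, 'R': array([[-0.0194963 , -0.99910554, -0.03752341],
       [-0.98872919,  0.02483874, -0.14764016],
       [ 0.14844014,  0.03422206, -0.98832908]]), 't': array([0.00295318, 0.54035717, 0.80786666])}
wrist {'fov_y': 59.67990086393388, 'cx': 255.24491411961841, 'cy': 183.21059274750272, 'k1': 0.014621482528992761, 'tool_from_camera': array([[ 9.99999670e-01,  4.85283842e-04,  6.52250119e-04,
        -3.80115916e-04],
       [-6.62223387e-04,  9.51622522e-01,  3.07268835e-01,
        -8.05479106e-02],
       [-4.71583302e-04, -3.07269165e-01,  9.51622529e-01,
        -1.44949670e-01],
       [ 0.00000000e+00,  0.00000000e+00,  0.00000000e+00,
         1.00000000e+00]])}
```

View pics/side0.png

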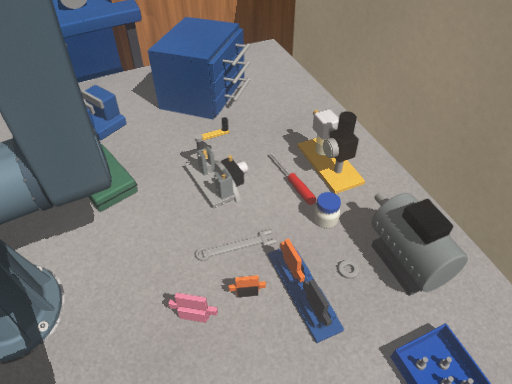

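View pics/top0.png

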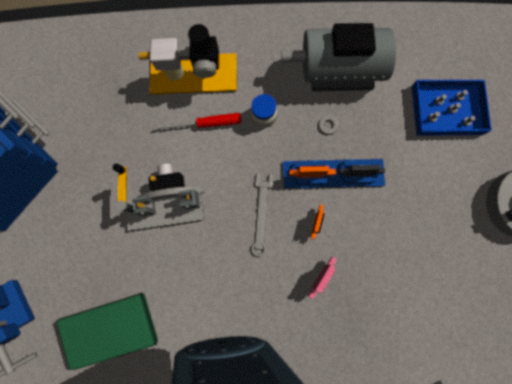

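View pics/wrist0.png

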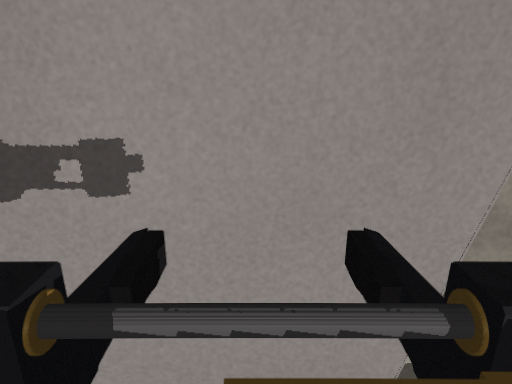

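Candidates for the new pad: an orange pad in the rack (top 312,171; side 292,260), a smaller orange pad loose on the bench (top 318,221), a pink one (top 323,277), and the worn grey pad in the rack (top 362,171). I choose the orange one in the rack and will check it in crops.

```bash
cat > h.py <<'E'
import numpy as np, cv2
from scipy.spatial.transform import Rotation as Ro
from scipy.optimize import least_squares
H,W=384,512
def KD(p):
    f=H/2/np.tan(np.radians(p['fov_y'])/2)
    return np.array([[f,0,p['cx']],[0,f,p['cy']],[0,0,1.]]),np.array([p['k1'],0,0,0.])
def ext(p,pos=None,q=None):
    if 'R' in p: return np.array(p['R']),np.array(p['t'])
    T=np.eye(4);T[:3,:3]=Ro.from_quat(q).as_matrix();T[:3,3]=pos
    M=np.linalg.inv(T@np.array(p['tool_from_camera']))
    return M[:3,:3],M[:3,3]
def proj(X,p,pos=None,q=None):
    K,D=KD(p);R,t=ext(p,pos,q)
    return cv2.projectPoints(np.atleast_2d(np.float64(X)),cv2.Rodrigues(R)[0],t,K,D)[0][:,0]
def ray(uv,p,pos=None,q=None):
    K,D=KD(p);R,t=ext(p,pos,q)
    n=cv2.undistortPoints(np.float64(uv).reshape(-1,1,2),K,D)[:,0]
    d=np.c_[n,np.ones(len(n))]@R
    return -R.T@t,d
def onz(uv,z,p,pos=None,q=None):
    c,d=ray(uv,p,pos,q); return c+d*((z-c[2])/d[:,2])[:,None]
def tri(*ls):
    A=np.zeros((3,3));b=np.zeros(3)
    for c,d in ls:
        d=d[0]/np.linalg.norm(d[0]);P=np.eye(3)-np.outer(d,d);A+=P;b+=P@c
    return np.linalg.solve(A,b)
def crop(im,x0,y0,x1,y1,s,name):
    c=cv2.cvtColor(im[y0:y1,x0:x1],cv2.COLOR_RGB2BGR)
    cv2.imwrite(name,cv2.resize(c,None,fx=s,fy=s,interpolation=cv2.INTER_CUBIC))
E
python3 - <<'E'
import cv2
from h import *
t=cv2.imread('pics/top0.png')[...,::-1];s=cv2.imread('pics/side0.png')[...,::-1]
a=cv2.hconcat
def c(im,x,y,w,h,k): return cv2.resize(im[y:y+h,x:x+w],None,fx=k,fy=k,interpolation=cv2.INTER_CUBIC)
import numpy as np
cv2.imwrite('pics/a.png',np.hstack([c(t,270,145,130,100,3),c(s,225,220,130,125,3)[:300]])[...,::-1])
cv2.imwrite('pics/b.png',np.hstack([c(t,100,150,120,90,3.3)[:297],c(s,185,105,90,100,3.3)[:297]])[...,::-1])
cv2.imwrite('pics/b2.png',np.hstack([c(s,185,105,80,100,5)])[...,::-1])
cv2.imwrite('pics/b3.png',np.hstack([c(t,105,155,110,80,7)])[...,::-1])
cv2.imwrite('pics/b4.png',np.hstack([c(s,255,230,100,110,5)])[...,::-1])
E
```

```text
(no output)
```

View pics/a.png

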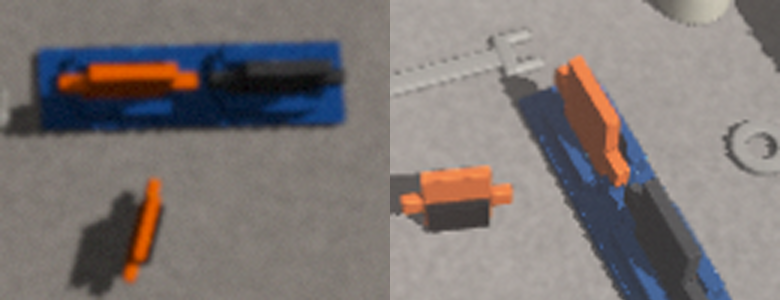

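View pics/b2.png

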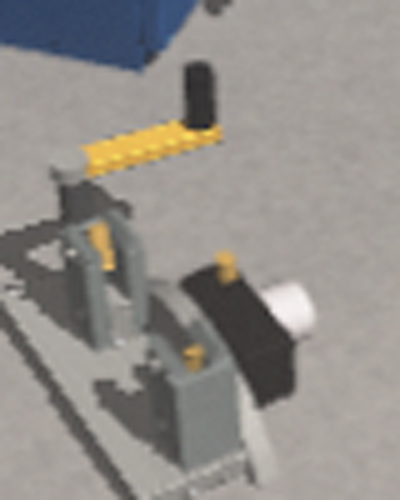

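View pics/b3.png

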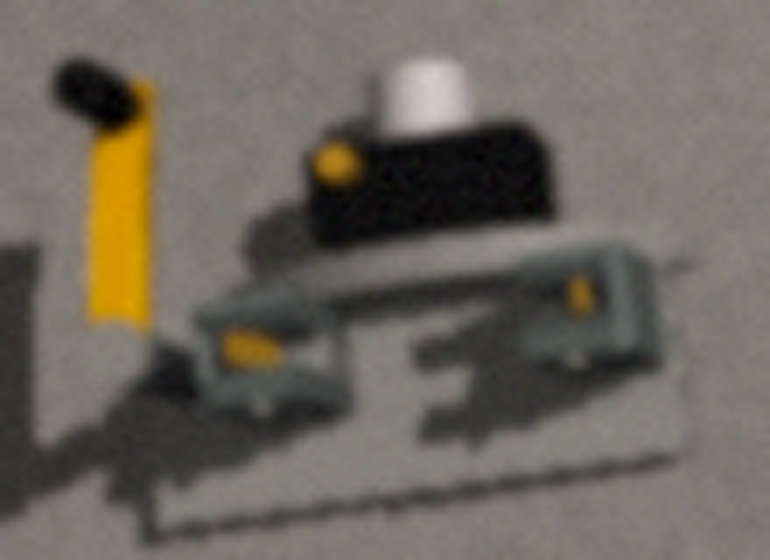

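View pics/b4.png

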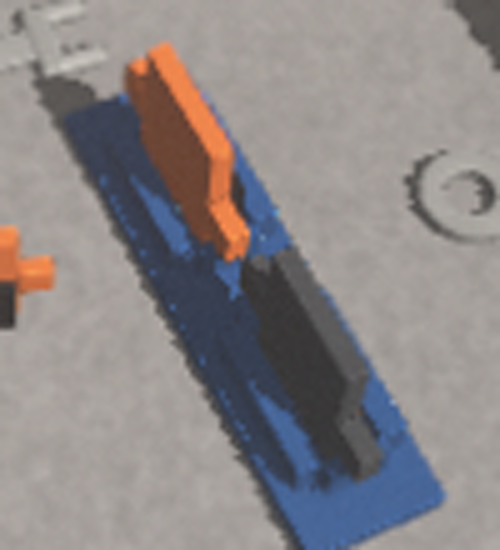

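The crops confirm it. The orange pad sits in the rack's +y pocket at top (314,169) and side (293,250), with the worn grey pad beside it. The loose orange pad is clearly smaller. The keeper is open at about 1.5–2 rad. Next, coarse positions.

```bash
python3 - <<'E'
from h import *
from rig import imaging
T=imaging.camera_params('top');S=imaging.camera_params('side')
P=lambda a,b: tri(ray([a],T),ray([b],S)).round(4)
print('padtop',P((314.3,168.7),(293,250)))
tc=lambda x,y:(105+x/7,155+y/7); sc=lambda x,y:(185+x/5,105+y/5)
print('knobtop',P(tc(75,82),sc(200,67)))
print('pivot end',P(tc(118,325),sc(80,165)))
print('clipL',P(tc(250,350),sc(100,245)),'clipR',P(tc(580,295),sc(193,355)))
print('rack corners',onz([(270+38/3,145+130/3),(270+345/3,145+122/3),(270+340/3,145+42/3),(270+40/3,145+48/3)],0.014,T).round(3))
print('bracket base near edge',onz([tc(150,540),tc(680,460)],0.005,T).round(3))
E
```

```text
padtop [ 0.5748 -0.14    0.0835]
knobtop [0.5788 0.2413 0.1399]
pivot end [0.5152 0.2421 0.0997]
clipL [0.5117 0.212  0.0722] clipR [0.5247 0.1137 0.0785]
rack corners [[ 0.547 -0.079  0.014]
 [ 0.547 -0.3    0.014]
 [ 0.606 -0.3    0.014]
 [ 0.607 -0.082  0.014]]
bracket base near edge [[0.46  0.264 0.005]
 [0.482 0.097 0.005]]
```

>>> move_arm --motion '[{"xyz": [-0.574, -0.553, -0.06], "twist": [0, 0, -1.278], "claw": 1}, {"xyz": [-0.574, -0.553, -0.06], "twist": [0, 0, -1.278], "claw": 1}, {"xyz": [-0.574, -0.553, -0.06], "twist": [0, 0, -1.278], "claw": 1}, {"xyz": [-0.574, -0.553, -0.06], "twist": [0, 0, -1.278], "claw": 1}, {"xyz": [-0.574, -0.553, -0.06], "twist": [0, 0, -1.278], "claw": 1}, {"xyz": [-0.574, -0.553, -0.06], "twist": [0, 0, -1.278], "claw": 1}, {"xyz": [-0.574, -0.553, -0.06], "twist": [0, 0, -1.278], "claw": 1}, {"xyz": [-0.574, -0.553, -0.06], "twist": [0, 0, -1.278], "claw": 1}, {"xyz": [-0.574, -0.553, -0.06], "twist": [0, 0, -1.278], "claw": 1}, {"xyz": [-0.574, -0.553, -0.06], "twist": [0, 0, -1.278], "claw": 1}, {"xyz": [-0.574, -0.553, -0.06], "twist": [0, 0, -1.278], "claw": 1}, {"xyz": [-0.574, -0.553, -0.06], "twist": [0, 0, -1.278], "claw": 1}, {"xyz": [-0.574, -0.553, -0.06], "twist": [0, 0, -1.278], "claw": 1}, {"xyz": [-0.574, -0.553, -0.06], "twist": [0, 0, -1.278], "claw": 1}, {"xyz": [-0.574, -0.553, -0.06], "twist": [0, 0, -1.278], "claw": 1}, {"xyz": [-0.574, -0.553, -0.06], "twist": [0, 0, -1.278], "claw": 1}, {"xyz": [-0.574, -0.553, -0.06], "twist": [0, 0, -1.278], "claw": 1}, {"xyz": [-0.574, -0.553, -0.06], "twist": [0, 0, -1.278], "claw": 1}, {"xyz": [-0.574, -0.553, -0.06], "twist": [0, 0, -1.278], "claw": 1}, {"xyz": [-0.574, -0.553, -0.06], "twist": [0, 0, -1.278], "claw": 1}]'

```text
time_s: 2.15
position: [0.5294, 0.1574, 0.2987]
ee_rot: [1.0, -0.001, -0.0, 0.0]
wrist_force: [0.7, -0.2, 0.1]
gripper_width: 0.0882
```

```bash
cat >> h.py <<'E'
def shot(tag):
    from rig import bot,imaging
    import pickle
    s=bot.read_state(); im=imaging.camera('wrist')
    pickle.dump((im,s['position'],s['ee_rot']),open(f'pics/{tag}.pkl','wb'))
    cv2.imwrite(f'pics/{tag}.png',im[...,::-1]); return im,s
E
python3 - <<'E'
from h import *
im,s=shot('w1'); print(s['position'],s['ee_rot'])
E
```

```text
[0.52942226 0.15742148 0.29873662] [ 9.99999618e-01 -8.63592631e-04 -8.24727974e-05  1.08724268e-04]
```

View pics/w1.png

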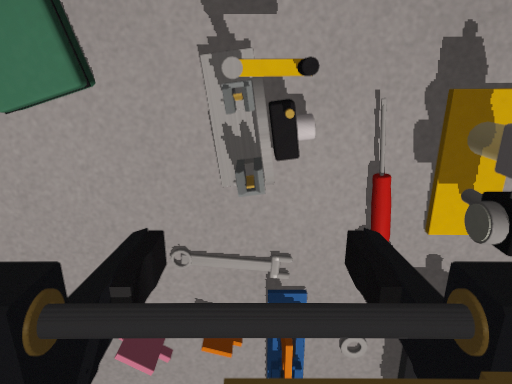

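The wrist view shows the bracket from about (200,50) to (265,195), with slot posts at (238,97) and (250,180). The keeper pivot is at (232,68) and the knob at (310,66), so the arm points along +x. I'll go closer for precision.

>>> move_arm --motion '[{"xyz": [-0.01, -0.04, 0.05], "claw": 1}, {"xyz": [-0.01, -0.04, 0.1], "claw": 1}, {"xyz": [-0.01, -0.04, 0.1], "claw": 1}, {"xyz": [-0.01, -0.04, 0.1], "claw": 1}, {"xyz": [-0.01, -0.04, 0.1], "claw": 1}]'

```text
$.motion[0]: bad value
```

```bash
python3 - <<'E'
from h import *
im,s=shot('w2'); print(s['position'],s['ee_rot'])
crop(im,140,0,400,200,3,'pics/w2c.png')
E
```

```text
[0.52953282 0.15741766 0.29889032] [ 9.99999555e-01 -9.35637941e-04  9.52685699e-05  6.98602751e-05]
```

View pics/w2c.png

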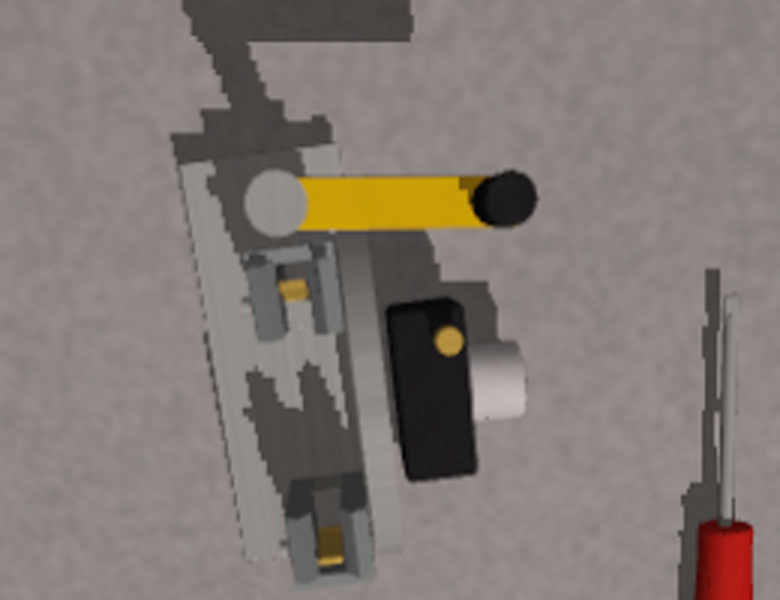

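Twist is required in every row.

>>> move_arm --motion '[{"xyz": [-0.01, -0.04, 0.05], "twist": [0, 0, 0], "claw": 1}, {"xyz": [-0.01, -0.04, 0.1], "twist": [0, 0, 0], "claw": 1}, {"xyz": [-0.01, -0.04, 0.1], "twist": [0, 0, 0], "claw": 1}, {"xyz": [-0.01, -0.04, 0.1], "twist": [0, 0, 0], "claw": 1}, {"xyz": [-0.01, -0.04, 0.1], "twist": [0, 0, 0], "claw": 1}]'

```text
time_s: 2.75
position: [0.5211, 0.1981, 0.2008]
ee_rot: [1.0, -0.0, 0.001, -0.0]
wrist_force: [0.2, -1.0, -0.3]
gripper_width: 0.0882
```

```bash
python3 - <<'E'
from h import *
im,s=shot('w3'); print(s['position'],s['ee_rot'])
crop(im,130,20,390,220,3,'pics/w3c.png')
E
```

```text
[0.52111653 0.19808197 0.20075414] [ 9.99999099e-01 -4.30736011e-04  1.26820406e-03 -9.16764364e-05]
```

View pics/w3c.png

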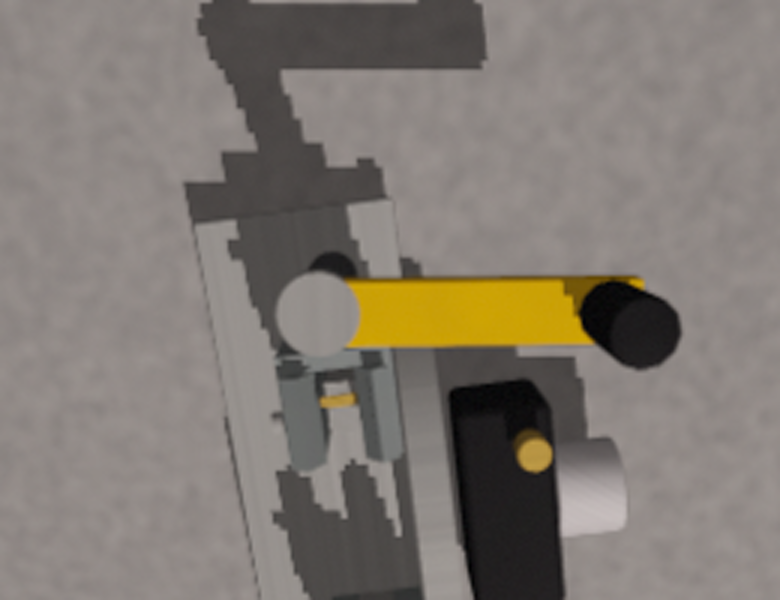

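```bash
python3 - <<'E'
from h import *
a=cv2.imread('pics/w2.png')[...,::-1];b=cv2.imread('pics/w3.png')[...,::-1]
crop(a,210,65,290,125,9,'pics/w2L.png');crop(a,220,150,300,210,9,'pics/w2R.png')
crop(b,215,105,295,185,7,'pics/w3L.png');crop(b,200,180,320,300,5,'pics/w3R.png')
E
```

```text
(no output)
```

View pics/w2L.png

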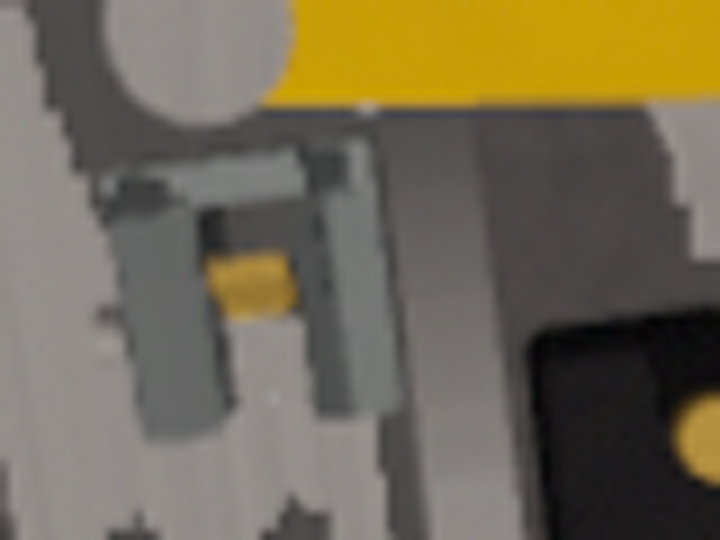

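View pics/w2R.png

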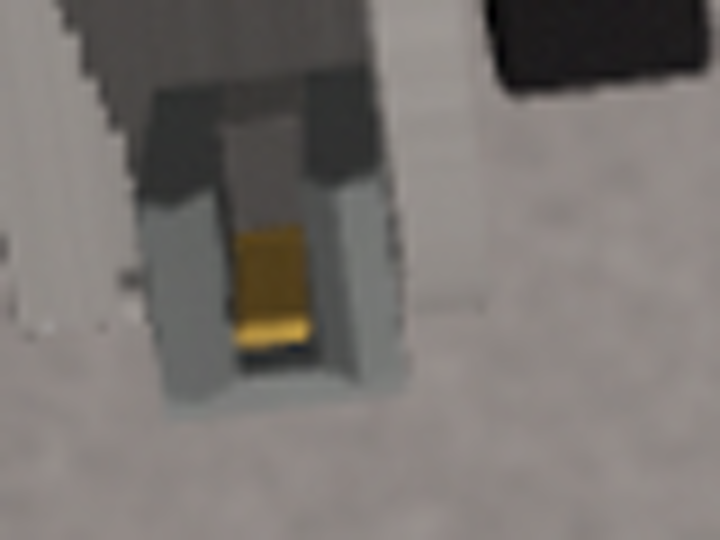

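View pics/w3L.png

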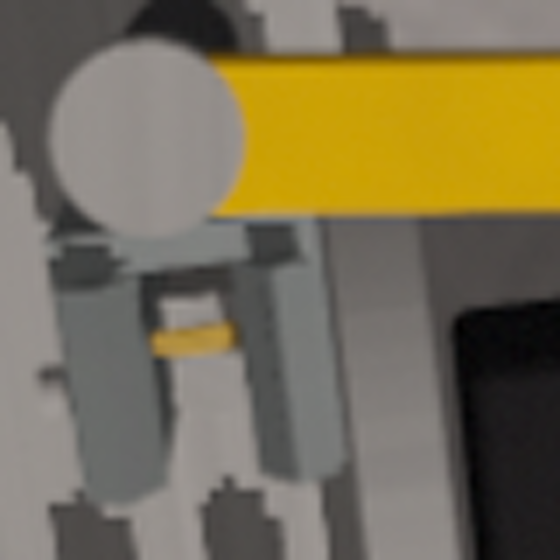

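View pics/w3R.png

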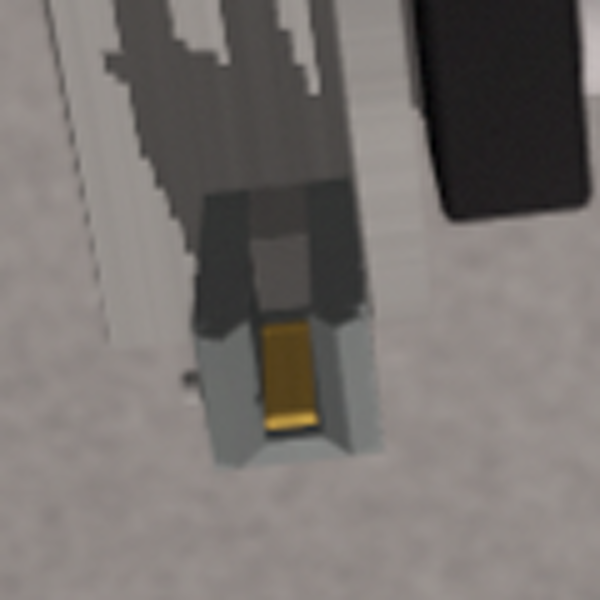

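```bash
cat > fit.py <<'E'
from h import *
from rig import imaging
import pickle
P=imaging.camera_params('wrist')
st={k:pickle.load(open(f'pics/{k}.pkl','rb'))[1:] for k in ('w2','w3')}
cams={k:(P,*v) for k,v in st.items()}
cams['top']=(imaging.camera_params('top'),);cams['side']=(imaging.camera_params('side'),)
o=lambda x0,y0,k:(lambda x,y:(x0+x/k,y0+y/k))
L2=o(210,65,9);R2=o(220,150,9);L3=o(215,105,7);R3=o(200,180,5);c2=o(140,0,3);c3=o(130,20,3)
tc=o(105,155,7);sc=o(185,105,5)
obs=[('w2','LTL',L2(100,180)),('w2','LTR',L2(372,137)),('w2','LBL',L2(148,440)),('w2','LBR',L2(398,412)),
('w2','RTL',R2(140,205)),('w2','RTR',R2(385,175)),('w2','RBL',R2(170,413)),('w2','RBR',R2(406,390)),
('w3','LBL',L3(88,500)),('w3','LBR',L3(345,475)),('w3','LTR',L3(322,215)),
('w3','RTL',R3(197,335)),('w3','RTR',R3(370,310)),('w3','RBL',R3(217,465)),('w3','RBR',R3(381,452)),
('w2','disc',c2(276,203)),('w3','disc',c3(318,313)),('w2','knob',c2(508,199)),('w3','knob',c3(645,333)),
('top','knob',tc(75,82)),('side','knob',sc(200,67))]
def pts(v):
    x,y,z,yaw,q,a,yi,yo,hd=v
    d={'disc':(0,.078,hd),'knob':(.07*np.sin(q),.078-.07*np.cos(q),.133)}
    for s,S in((1,'L'),(-1,'R')):
        T,B=(yo,yi) if s>0 else (-yi,-yo)
        d[S+'TL']=(-a,T,.076);d[S+'TR']=(a,T,.076);d[S+'BL']=(-a,B,.076);d[S+'BR']=(a,B,.076)
    R=Ro.from_euler('z',yaw).as_matrix()
    return {k:R@np.array(p)+[x,y,z] for k,p in d.items()}
def res(v):
    d=pts(v); return np.concatenate([(proj(d[n],*cams[c])[0]-uv) for c,n,uv in obs])
r=least_squares(res,[.515,.165,.008,.13,1.57,.015,.032,.062,.1],loss='soft_l1')
print(r.x.round(4))
for (c,n,_),e in zip(obs,res(r.x).reshape(-1,2)): print(c,n,e.round(1))
E
python3 fit.py
```

```text
[5.1860e-01 1.6720e-01 1.4000e-03 1.3010e-01 1.4429e+00 1.5600e-02
 3.3000e-02 6.2700e-02 1.0220e-01]
w2 LTL [0.5 0.3]
w2 LTR [-0.4  1. ]
w2 LBL [-0.4 -0.1]
w2 LBR [ 0.5 -0.8]
w2 RTL [-0.3 -0.6]
w2 RTR [-0.4 -0.7]
w2 RBL [0.1 0.6]
w2 RBR [ 0.4 -0.1]
w3 LBL [-0.1 -0.2]
w3 LBR [ 0.1 -1.3]
w3 LTR [-1.1  0.7]
w3 RTL [-0.5 -0.9]
w3 RTR [-0.6  0. ]
w3 RBL [0.2 1.7]
w3 RBR [0.9 0.4]
w2 disc [ 0.4 -0.3]
w3 disc [0.4 0.2]
w2 knob [1.1 0. ]
w3 knob [-0.2  0.1]
top knob [-0.5 -0.1]
side knob [-1.2  1.3]
```

>>> move_arm --motion '[{"xyz": [0.054, 0.3, 0], "twist": [0, 0, 0], "claw": 1}, {"xyz": [0.054, 0.3, 0], "twist": [0, 0, 0], "claw": 1}, {"xyz": [0.054, 0.3, 0], "twist": [0, 0, 0], "claw": 1}, {"xyz": [0.054, 0.3, 0], "twist": [0, 0, 0], "claw": 1}, {"xyz": [0.054, 0.3, 0], "twist": [0, 0, 0], "claw": 1}, {"xyz": [0.054, 0.3, 0], "twist": [0, 0, 0], "claw": 1}, {"xyz": [0.054, 0.3, 0], "twist": [0, 0, 0], "claw": 1}, {"xyz": [0.054, 0.3, 0], "twist": [0, 0, 0], "claw": 1}, {"xyz": [0.054, 0.3, 0], "twist": [0, 0, 0], "claw": 1}]'

```text
time_s: 3.7
position: [0.5742, -0.101, 0.2]
ee_rot: [1.0, -0.0, 0.001, 0.0]
wrist_force: [1.0, 0.4, 0.2]
gripper_width: 0.0879
```

```bash
python3 - <<'E'
from h import *
im,s=shot('w4'); print(s['position'],s['ee_rot'])
crop(im,170,60,370,260,3,'pics/w4c.png')
E
```

```text
[ 0.5741589  -0.10099896  0.19998687] [ 9.99999651e-01 -8.58377228e-05  8.27555084e-04  8.20525717e-05]
```

View pics/w4c.png

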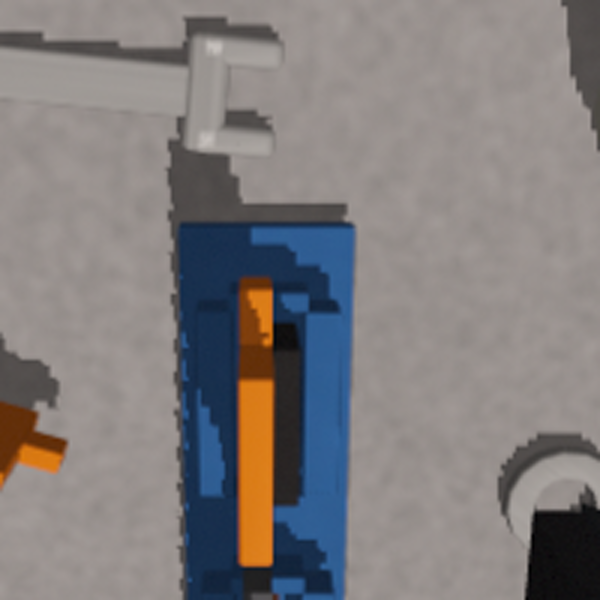

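The crop shows the pad with a thick black lining on its +x side. Its top edge runs from crop rows 378 to 566 and columns 239 to 274, almost parallel to world y.

```bash
python3 - <<'E'
from h import *
from rig import imaging
import pickle
_,p,q=pickle.load(open('pics/w4.pkl','rb'));P=imaging.camera_params('wrist')
uv=[(170+x/3,60+y/3) for x,y in [(239,379),(274,379),(239,567),(273,567)]]
for z in (.082,.085): print(onz(uv,z,P,p,q).round(4), onz(uv,z,P,p,q).mean(0))
E
```

```text
[[ 0.5704 -0.1084  0.082 ]
 [ 0.5801 -0.1084  0.082 ]
 [ 0.5701 -0.1666  0.082 ]
 [ 0.5801 -0.1666  0.082 ]] [ 0.57516884 -0.13747118  0.082     ]
[[ 0.5704 -0.1074  0.085 ]
 [ 0.58   -0.1074  0.085 ]
 [ 0.5702 -0.1649  0.085 ]
 [ 0.58   -0.1649  0.085 ]] [ 0.57516045 -0.13613671  0.085     ]
```

>>> move_arm --motion '[{"xyz": [0.001, 0.036, 0.03], "twist": [0, 0, 0], "claw": 1}, {"xyz": [0.001, 0.036, 0.07], "twist": [0, 0, 0], "claw": 1}, {"xyz": [0.001, 0.036, 0.11], "twist": [0, 0, 0], "claw": 1}, {"xyz": [0.001, 0.036, 0.142], "twist": [0, 0, 0], "claw": 1}, {"xyz": [0.001, 0.036, 0.142], "twist": [0, 0, 0], "claw": 1}, {"xyz": [0.001, 0.036, 0.142], "twist": [0, 0, 0], "claw": 1}]'

```text
time_s: 4.35
position: [0.575, -0.1361, 0.0573]
ee_rot: [1.0, 0.001, -0.0, -0.0]
wrist_force: [0.5, 0.3, 0.4]
gripper_width: 0.0881
```

>>> move_arm --motion '[{"xyz": [0, 0, 0], "twist": [0, 0, 0], "claw": 0.3}, {"xyz": [0, 0, 0], "twist": [0, 0, 0], "claw": 0.2}, {"xyz": [0, 0, 0], "twist": [0, 0, 0], "claw": 0}, {"xyz": [0, 0, 0], "twist": [0, 0, 0], "claw": 0}, {"xyz": [0, 0, 0], "twist": [0, 0, 0], "claw": 0}, {"xyz": [0, 0, 0], "twist": [0, 0, 0], "claw": 0}, {"xyz": [0, 0, 0], "twist": [0, 0, 0], "claw": 0}, {"xyz": [0, 0, 0], "twist": [0, 0, 0], "claw": 0}]' --newtons 60

```text
time_s: 5.15
position: [0.5747, -0.1374, 0.0566]
ee_rot: [1.0, -0.0, -0.0, -0.0]
wrist_force: [-0.7, 0.7, -0.9]
gripper_width: 0.0265
```

>>> move_arm --motion '[{"xyz": [0, 0, 0], "twist": [0, 0, 0], "claw": 0}, {"xyz": [0, 0, 0], "twist": [0, 0, 0], "claw": 0}, {"xyz": [0, 0, 0], "twist": [0, 0, 0], "claw": 0}, {"xyz": [0, 0, 0], "twist": [0, 0, 0], "claw": 0}]'

```text
time_s: 5.55
position: [0.5747, -0.1373, 0.0566]
ee_rot: [1.0, -0.0, -0.0, -0.0]
wrist_force: [-0.8, 0.7, 0.4]
gripper_width: 0.0095
```

>>> move_arm --motion '[{"xyz": [0, 0, -0.015], "twist": [0, 0, 0], "claw": 0}, {"xyz": [0, 0, -0.04], "twist": [0, 0, 0], "claw": 0}, {"xyz": [0, 0, -0.08], "twist": [0, 0, 0], "claw": 0}, {"xyz": [0, 0, -0.12], "twist": [0, 0, 0], "claw": 0}, {"xyz": [-0.01, -0.03, -0.133], "twist": [0, 0, -0.03], "claw": 0}, {"xyz": [-0.02, -0.07, -0.133], "twist": [0, 0, -0.06], "claw": 0}, {"xyz": [-0.03, -0.11, -0.133], "twist": [0, 0, -0.09], "claw": 0}, {"xyz": [-0.04, -0.15, -0.133], "twist": [0, 0, -0.13], "claw": 0}, {"xyz": [-0.05, -0.19, -0.133], "twist": [0, 0, -0.13], "claw": 0}, {"xyz": [-0.056, -0.23, -0.133], "twist": [0, 0, -0.13], "claw": 0}, {"xyz": [-0.056, -0.26, -0.133], "twist": [0, 0, -0.13], "claw": 0}, {"xyz": [-0.056, -0.285, -0.133], "twist": [0, 0, -0.13], "claw": 0}, {"xyz": [-0.056, -0.3, -0.133], "twist": [0, 0, -0.13], "claw": 0}, {"xyz": [-0.056, -0.3045, -0.133], "twist": [0, 0, -0.13], "claw": 0}, {"xyz": [-0.056, -0.3045, -0.133], "twist": [0, 0, -0.13], "claw": 0}, {"xyz": [-0.056, -0.3045, -0.133], "twist": [0, 0, -0.13], "claw": 0}]'

```text
time_s: 7.15
position: [0.5188, 0.1661, 0.1896]
ee_rot: [0.998, 0.065, -0.0, 0.0]
wrist_force: [0.0, -0.7, -4.7]
gripper_width: 0.0094
```

```bash
python3 - <<'E'
from h import *
im,s=shot('w5'); print(s['position'],s['ee_rot'],s['wrist_force'])
from rig import imaging
t=imaging.camera('side'); crop(t,150,60,350,240,4,'pics/s5.png')
t=imaging.camera('top'); crop(t,95,105,225,235,4,'pics/t5.png')
E
```

```text
[0.51882837 0.16614361 0.18964229] [ 9.97912393e-01  6.45813180e-02 -1.94515963e-04  2.66286226e-04] [ 0.03462137 -0.6584706  -4.65659481]
```

View pics/w5.png

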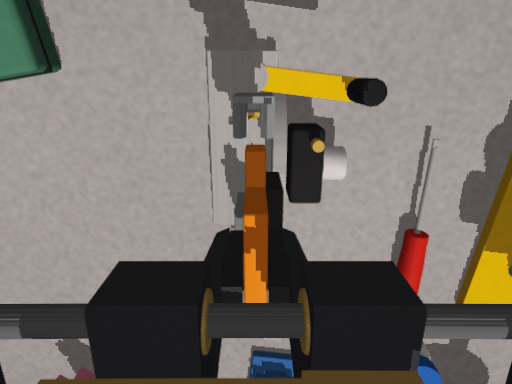

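View pics/s5.png

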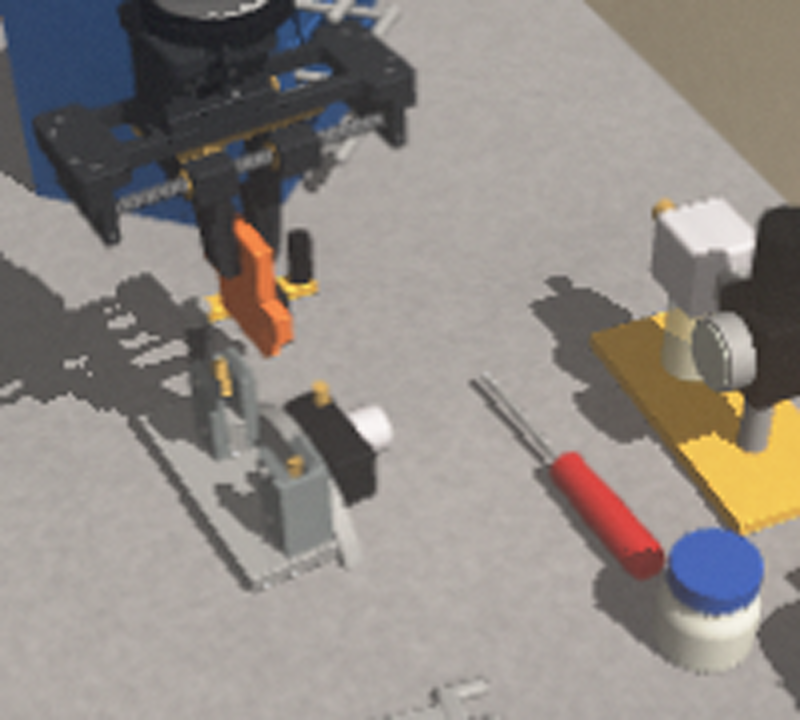

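>>> move_arm --motion '[{"xyz": [0, -0.001, 0.03], "twist": [0, 0, 0], "claw": 0}, {"xyz": [0, -0.001, 0.055], "twist": [0, 0, 0], "claw": 0}, {"xyz": [0, -0.001, 0.07], "twist": [0, 0, 0], "claw": 0}, {"xyz": [0, -0.001, 0.075], "twist": [0, 0, 0], "claw": 0}, {"xyz": [0, -0.001, 0.075], "twist": [0, 0, 0], "claw": 0}, {"xyz": [0, -0.001, 0.075], "twist": [0, 0, 0], "claw": 0}]'

```text
time_s: 7.9
position: [0.5196, 0.1681, 0.1158]
ee_rot: [0.998, 0.065, 0.001, -0.0]
wrist_force: [0.0, -0.2, -4.3]
gripper_width: 0.0097
```

```bash
python3 - <<'E'
from h import *
im,s=shot('w6'); print(s['position'],s['ee_rot'],s['wrist_force'])
crop(im,190,50,330,190,5,'pics/w6c.png')
E
```

```text
[0.51959199 0.16809851 0.11582839] [ 9.97894288e-01  6.48549783e-02  9.05959526e-04 -2.63769103e-05] [ 0.04252154 -0.23440254 -4.28328353]
```

View pics/w6c.png

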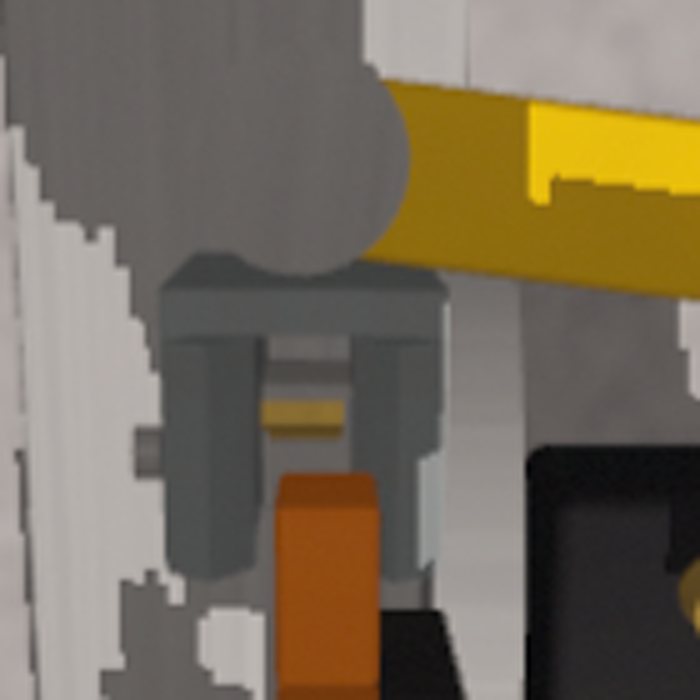

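View pics/t5.png

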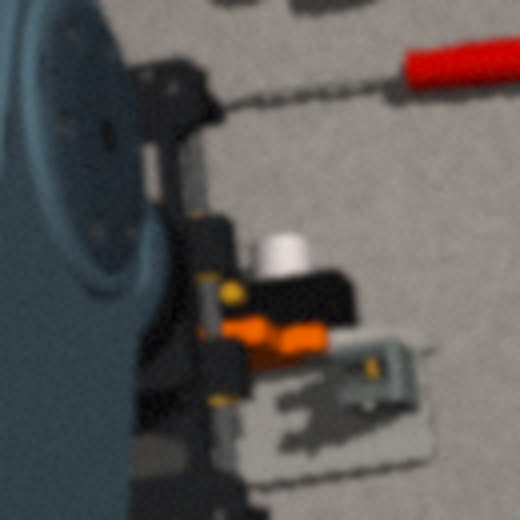

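```bash
python3 - <<'E'
from h import *
import cv2
a=cv2.imread('pics/w6.png')[...,::-1]
crop(a,160,60,260,260,3.5,'pics/w6d.png')
E
```

```text
(no output)
```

View pics/w6d.png

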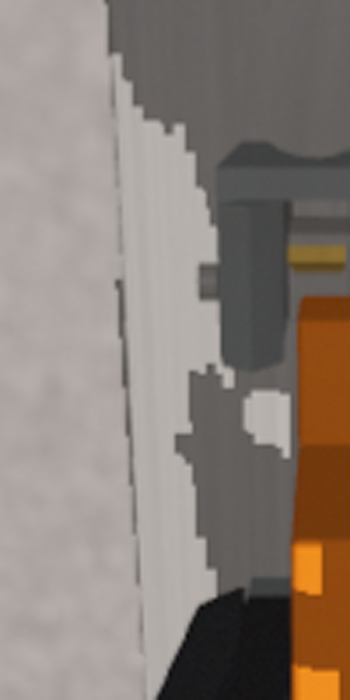

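```bash
python3 - <<'E'
from h import *
from rig import imaging
import pickle
_,p,q=pickle.load(open('pics/w6.pkl','rb'));P=imaging.camera_params('wrist')
R=Ro.from_quat(q)
for z in (.003,.012):
    X=onz([(191.4,74.3),(202.3,248.6)],z,P,p,q); d=R.inv().apply(X-p); print(d.round(4), (d[1,0]-d[0,0])/(d[1,1]-d[0,1]))
X=onz([(190+c/5,50+r/5) for c,r in [(163,290),(445,290),(165,570),(437,575)]],.0774,P,p,q); print(R.inv().apply(X-p).round(4))
E
```

```text
[[-0.046  -0.0806  0.1127]
 [-0.0449  0.0623  0.1128]] 0.007392697318601803
[[-0.0444 -0.0806  0.1037]
 [-0.0434  0.0574  0.1038]] 0.007392697318601546
[[-0.0169 -0.0634  0.0384]
 [ 0.0134 -0.0635  0.0384]
 [-0.0176 -0.0325  0.0384]
 [ 0.0132 -0.0319  0.0385]]
```

>>> move_arm --motion '[{"xyz": [-0.0018, 0, 0], "twist": [0, 0, 0], "claw": 0}, {"xyz": [-0.0018, 0, 0.004], "twist": [0, 0, 0], "claw": 0}, {"xyz": [-0.0018, 0, 0.008], "twist": [0, 0, 0], "claw": 0}, {"xyz": [-0.0018, 0, 0.012], "twist": [0, 0, 0], "claw": 0}, {"xyz": [-0.0018, 0, 0.015], "twist": [0, 0, 0], "claw": 0}, {"xyz": [-0.0018, 0, 0.018], "twist": [0, 0, 0], "claw": 0}, {"xyz": [-0.0018, 0, 0.018], "twist": [0, 0, 0], "claw": 0}]'

```text
time_s: 8.65
position: [0.5165, 0.1679, 0.0961]
ee_rot: [0.998, 0.065, -0.0, 0.0]
wrist_force: [-0.1, 0.9, -4.2]
gripper_width: 0.0096
```

```bash
python3 - <<'E'
from h import *
im,s=shot('w7'); print(s['position'],s['ee_rot'],s['wrist_force'],s['moment'])
crop(im,190,50,330,190,5,'pics/w7c.png')
E
```

```text
[0.51650919 0.16785424 0.0960689 ] [ 9.97888793e-01  6.49440267e-02 -4.79233724e-04  1.10842756e-05] [-0.14176503  0.90613448 -4.24740483] [-0.00361477 -0.1846542  -0.02222194]
```

View pics/w7c.png

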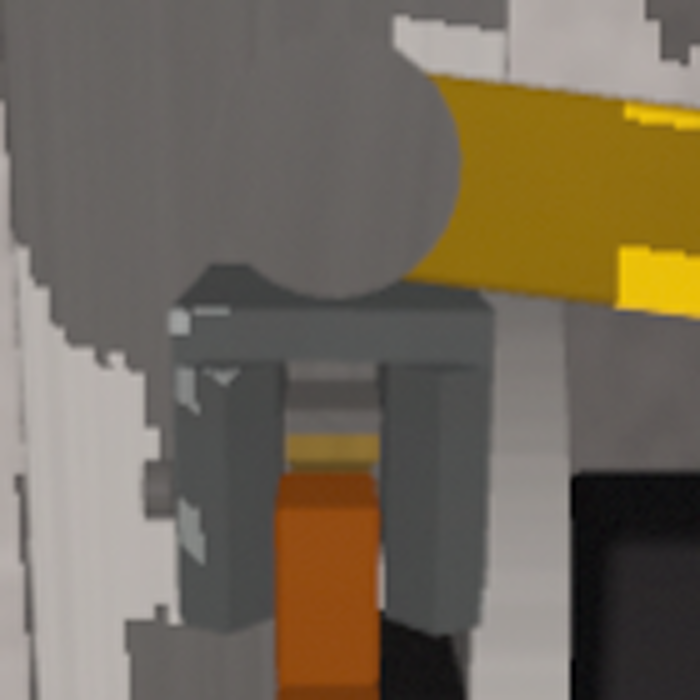

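>>> move_arm --motion '[{"xyz": [0.0005, 0, 0.002], "twist": [0, 0, 0], "claw": 0}, {"xyz": [0.0005, 0, 0.004], "twist": [0, 0, 0], "claw": 0}, {"xyz": [0.0005, 0, 0.006], "twist": [0, 0, 0], "claw": 0}, {"xyz": [0.0005, 0, 0.008], "twist": [0, 0, 0], "claw": 0}, {"xyz": [0.0005, 0, 0.01], "twist": [0, 0, 0], "claw": 0}, {"xyz": [0.0005, 0, 0.01], "twist": [0, 0, 0], "claw": 0}]'

```text
time_s: 9.3
position: [0.5175, 0.1679, 0.0872]
ee_rot: [0.998, 0.065, 0.0, 0.0]
wrist_force: [-1.8, -1.6, 3.0]
gripper_width: 0.0094
```

>>> move_arm --motion '[{"xyz": [0, 0, 0.002], "twist": [0, 0, 0], "claw": 0}, {"xyz": [0, 0, 0.004], "twist": [0, 0, 0], "claw": 0}, {"xyz": [0, 0, 0.006], "twist": [0, 0, 0], "claw": 0}, {"xyz": [0, 0, 0.006], "twist": [0, 0, 0], "claw": 0}]'

```text
time_s: 9.7
position: [0.5178, 0.1681, 0.0813]
ee_rot: [0.998, 0.065, 0.001, -0.0]
wrist_force: [-2.6, -0.5, 2.4]
gripper_width: 0.0094
```

>>> move_arm --motion '[{"xyz": [0, 0, 0.002], "twist": [0, 0, 0], "claw": 0}, {"xyz": [0, 0, 0.004], "twist": [0, 0, 0], "claw": 0}, {"xyz": [0, 0, 0.006], "twist": [0, 0, 0], "claw": 0}, {"xyz": [0, 0, 0.006], "twist": [0, 0, 0], "claw": 0}]'

```text
time_s: 10.1
position: [0.5177, 0.1681, 0.0748]
ee_rot: [0.998, 0.065, 0.001, -0.0]
wrist_force: [0.0, 0.1, 0.8]
gripper_width: 0.0098
```

>>> move_arm --motion '[{"xyz": [0, 0, 0.0015], "twist": [0, 0, 0], "claw": 0}, {"xyz": [0, 0, 0.003], "twist": [0, 0, 0], "claw": 0}, {"xyz": [0, 0, 0.004], "twist": [0, 0, 0], "claw": 0}, {"xyz": [0, 0, 0.004], "twist": [0, 0, 0], "claw": 0}]'

```text
time_s: 10.5
position: [0.5177, 0.168, 0.0706]
ee_rot: [0.998, 0.065, 0.0, -0.0]
wrist_force: [0.6, -1.1, 1.7]
gripper_width: 0.0097
```

>>> move_arm --motion '[{"xyz": [0, 0, 0.001], "twist": [0, 0, 0], "claw": 0}, {"xyz": [0, 0, 0.002], "twist": [0, 0, 0], "claw": 0}, {"xyz": [0, 0, 0.002], "twist": [0, 0, 0], "claw": 0}]'

```text
time_s: 10.8
position: [0.5176, 0.168, 0.0686]
ee_rot: [0.998, 0.065, 0.0, -0.0]
wrist_force: [2.1, -1.4, 0.0]
gripper_width: 0.0094
```

>>> move_arm --motion '[{"xyz": [0, 0, 0.001], "twist": [0, 0, 0], "claw": 0}, {"xyz": [0, 0, 0.0015], "twist": [0, 0, 0], "claw": 0}, {"xyz": [0, 0, 0.0015], "twist": [0, 0, 0], "claw": 0}]'

```text
time_s: 11.1
position: [0.5175, 0.1679, 0.0673]
ee_rot: [0.998, 0.065, 0.0, -0.0]
wrist_force: [0.5, -0.6, 2.7]
gripper_width: 0.0092
```

>>> move_arm --motion '[{"xyz": [0, 0, 0.001], "twist": [0, 0, 0], "claw": 0}, {"xyz": [0, 0, 0.0015], "twist": [0, 0, 0], "claw": 0}, {"xyz": [0, 0, 0.0015], "twist": [0, 0, 0], "claw": 0}]'

```text
time_s: 11.4
position: [0.5177, 0.168, 0.0672]
ee_rot: [0.998, 0.065, 0.0, 0.0]
wrist_force: [-4.7, -1.5, 15.4]
gripper_width: 0.0095
```

>>> move_arm --motion '[{"xyz": [0, 0, 0.0004], "twist": [0, 0, 0], "claw": 0}, {"xyz": [0, 0, 0.0004], "twist": [0, 0, 0], "claw": 0}, {"xyz": [0, 0, 0.0004], "twist": [0, 0, 0], "claw": 0}]'

```text
time_s: 11.7
position: [0.5177, 0.168, 0.0672]
ee_rot: [0.998, 0.065, 0.0, 0.0]
wrist_force: [-6.0, -3.0, 18.0]
gripper_width: 0.0097
```

```bash
python3 - <<'E'
from h import *
im,s=shot('w8'); print(s['position'],s['ee_rot'],s['wrist_force'],s['moment'])
crop(im,190,50,330,190,5,'pics/w8c.png')
from rig import imaging
t=imaging.camera('side'); crop(t,180,110,280,220,6,'pics/s8.png')
E
```

```text
[0.51771151 0.16800946 0.06723118] [9.97875795e-01 6.51446451e-02 2.40377265e-04 1.25597697e-04] [-5.95644328 -3.00960261 18.00118665] [-0.37231319  0.99383086 -0.00427527]
```

View pics/w8c.png

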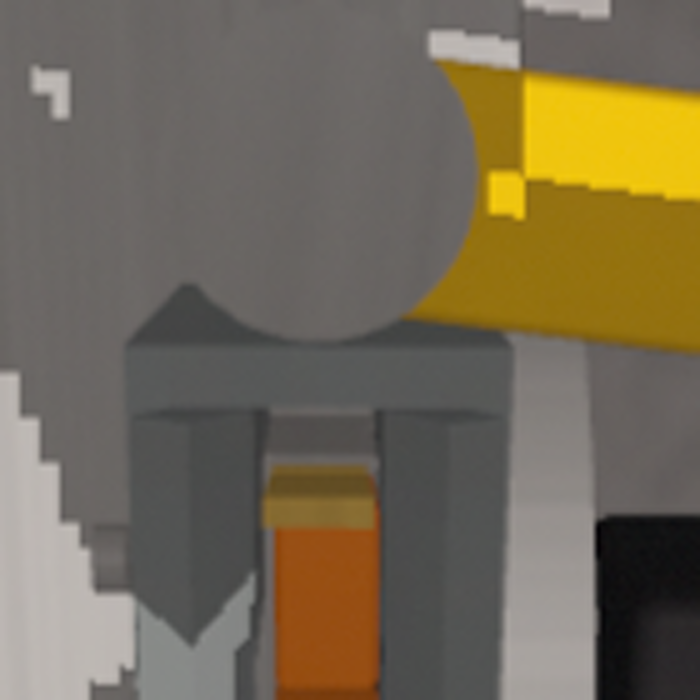

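View pics/s8.png

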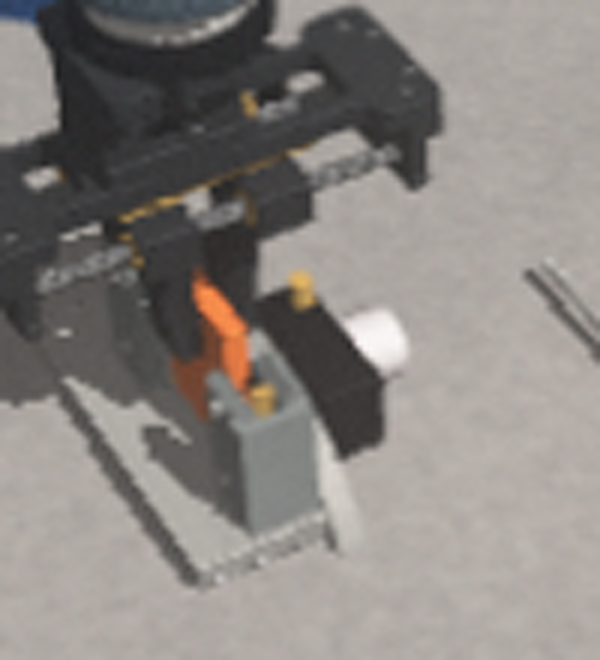

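The push rose from 3 to 18 N with no further motion (TCP z stuck at 0.0672), which suggests ledge contact. I'll press a little more, to about 20 N beyond the clips, and hold.

>>> move_arm --motion '[{"xyz": [0, 0, 0.0003], "twist": [0, 0, 0], "claw": 0}, {"xyz": [0, 0, 0.0006], "twist": [0, 0, 0], "claw": 0}, {"xyz": [0, 0, 0.0006], "twist": [0, 0, 0], "claw": 0}, {"xyz": [0, 0, 0.0006], "twist": [0, 0, 0], "claw": 0}]'

```text
time_s: 12.2
position: [0.5178, 0.168, 0.0672]
ee_rot: [0.998, 0.065, 0.0, 0.0]
wrist_force: [-8.2, -3.0, 22.7]
gripper_width: 0.0095
```

>>> move_arm --motion '[{"xyz": [0, 0, -0.002], "twist": [0, 0, 0], "claw": 0}, {"xyz": [0, 0, -0.002], "twist": [0, 0, 0], "claw": 0}, {"xyz": [0, 0, -0.002], "twist": [0, 0, 0], "claw": 0.3}, {"xyz": [0, 0, -0.002], "twist": [0, 0, 0], "claw": 0.3}, {"xyz": [0, 0, -0.002], "twist": [0, 0, 0], "claw": 0.3}, {"xyz": [0, 0, -0.002], "twist": [0, 0, 0], "claw": 0.3}]'

```text
time_s: 12.8
position: [0.517, 0.168, 0.0663]
ee_rot: [0.998, 0.065, -0.0, -0.0]
wrist_force: [-1.0, 0.4, -0.8]
gripper_width: 0.0266
```

>>> move_arm --motion '[{"xyz": [0, 0, -0.02], "twist": [0, 0, 0], "claw": 0.3}, {"xyz": [0, 0, -0.05], "twist": [0, 0, 0], "claw": 0.3}, {"xyz": [0, 0, -0.09], "twist": [0, 0, 0], "claw": 0}, {"xyz": [0, 0.01, -0.12], "twist": [0, 0, 0], "claw": 0}, {"xyz": [0, 0.01, -0.12], "twist": [0, 0, 0], "claw": 0}, {"xyz": [0, 0.01, -0.12], "twist": [0, 0, 0], "claw": 0}, {"xyz": [0, 0.01, -0.12], "twist": [0, 0, 0], "claw": 0}]'

```text
time_s: 13.5
position: [0.5175, 0.1581, 0.1851]
ee_rot: [0.998, 0.065, -0.001, -0.0]
wrist_force: [0.1, 0.4, -0.8]
gripper_width: 0.0004
```

```bash
python3 - <<'E'
from h import *
im,s=shot('w9'); print(s['position'],s['ee_rot'],s['wrist_force'],s['moment'])
crop(im,200,60,380,240,4,'pics/w9c.png')
from rig import imaging
t=imaging.camera('side'); crop(t,180,110,280,220,6,'pics/s9.png')
E
```

```text
[0.51754121 0.15805723 0.18506129] [ 9.97888868e-01  6.49296924e-02 -1.39346512e-03 -2.63980595e-05] [ 0.09353806  0.37400452 -0.79262713] [-0.09632923 -0.16241613 -0.01750016]
```

View pics/w9c.png

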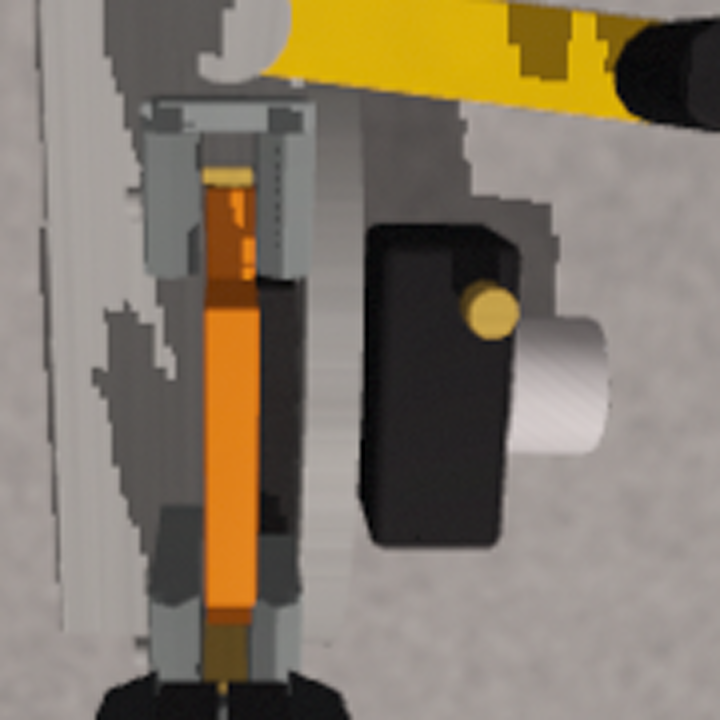

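View pics/s9.png

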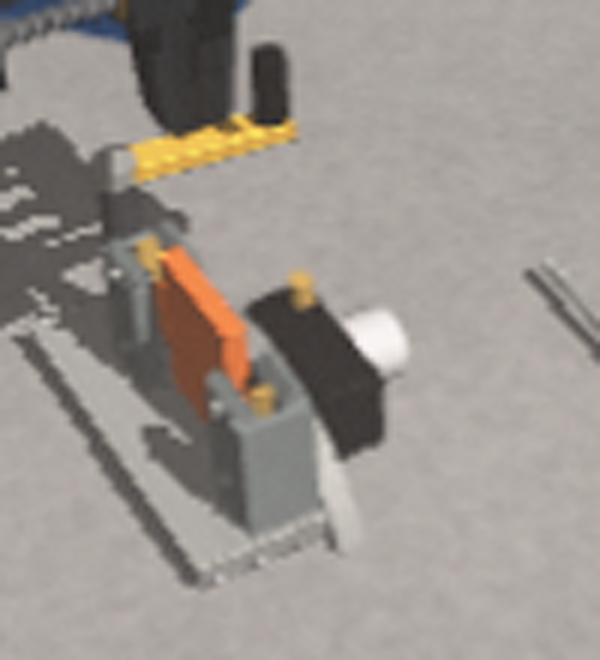

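```bash
cat > fit2.py <<'E'
exec(open('fit.py').read().split('r=least')[0])
_,p,q=pickle.load(open('pics/w9.pkl','rb'));cams['w9']=(P,p,q)
c9=o(200,60,4);s9=o(180,110,6)
obs+=[('w9','LBL',c9(148,276)),('w9','LBR',c9(306,277)),('w9','RTL',c9(151,602)),('w9','RTR',c9(300,598)),
('w9','P0',c9(205,307)),('w9','P1',c9(259,307)),('w9','P2',c9(206,611)),('w9','P3',c9(256,610)),
('side','P2s',s9(222,338)),('side','P3',s9(248,326)),('side','RBL',s9(244,422)),('side','RBR',s9(320,388))]
_p=pts
def pts(v):
    d=_p(v[:9]); x,y,z,yaw=v[:4]; R=Ro.from_euler('z',yaw).as_matrix()
    for i,(sx,sy) in enumerate([(-1,1),(1,1),(-1,-1),(1,-1)]):
        d[f'P{i}']=R@np.array([sx*.005+v[9],sy*.029+v[10],.088+v[11]])+[x,y,z]
    d['P2s']=d['P2']
    return d
r=least_squares(res,[.5186,.167,.002,.13,1.44,.0155,.033,.063,.1,0,0,0],loss='soft_l1')
J=np.linalg.inv(r.jac.T@r.jac); print(r.x.round(4)); print((np.sqrt(np.diag(J))*.7).round(4))
for (c,n,_),e in zip(obs,res(r.x).reshape(-1,2)): print(c,n,e.round(1))
E
python3 fit2.py
```

```text
[5.1850e-01 1.6720e-01 2.0000e-03 1.3080e-01 1.4422e+00 1.5400e-02
 3.2800e-02 6.2600e-02 1.0120e-01 3.0000e-04 2.0000e-04 2.5000e-03]
[0.0002 0.0003 0.0008 0.0028 0.0066 0.0002 0.0002 0.0004 0.0035 0.0003
 0.0005 0.0014]
w2 LTL [0.4 0.4]
w2 LTR [-0.7  1.1]
w2 LBL [-0.4  0.1]
w2 LBR [ 0.2 -0.6]
w2 RTL [-0.3 -0.6]
w2 RTR [-0.7 -0.7]
w2 RBL [0.1 0.6]
w2 RBR [ 0.2 -0.1]
w3 LBL [-0.1  0.1]
w3 LBR [-0.2 -1. ]
w3 LTR [-1.4  0.9]
w3 RTL [-0.5 -0.7]
w3 RTR [-0.8  0.2]
w3 RBL [0.2 1.9]
w3 RBR [0.7 0.6]
w2 disc [ 0.3 -0.3]
w3 disc [0.2 0.1]
w2 knob [ 1.  -0.1]
w3 knob [-0.3  0.2]
top knob [-0.6 -0.1]
side knob [-1.2  1.1]
w9 LBL [ 0.  -0.1]
w9 LBR [ 1.6 -0.3]
w9 RTL [ 0.7 -0.6]
w9 RTR [1.4 0.4]
w9 P0 [-0.2  0.4]
w9 P1 [0.3 0.4]
w9 P2 [-0.1 -0.5]
w9 P3 [ 0.4 -0.2]
side P2s [-0.6 -0.3]
side P3 [-1.2  0.1]
side RBL [-1.3  0.5]
side RBR [-2.1  1.3]
```

Everything looks seated: the pad is centred within 0.5 mm sideways, but the visual height is uncertain by about 2 mm. I'll press on the pad's top edge with shut fingers to confirm its height and bed it squarely.

>>> move_arm --motion '[{"xyz": [0.002, -0.009, 0.03], "twist": [0, 0, 0], "claw": 0}, {"xyz": [0.002, -0.009, 0.06], "twist": [0, 0, 0], "claw": 0}, {"xyz": [0.002, -0.009, 0.08], "twist": [0, 0, 0], "claw": 0}, {"xyz": [0.002, -0.009, 0.085], "twist": [0, 0, 0], "claw": 0}, {"xyz": [0.002, -0.009, 0.088], "twist": [0, 0, 0], "claw": 0}, {"xyz": [0.002, -0.009, 0.089], "twist": [0, 0, 0], "claw": 0}, {"xyz": [0.002, -0.009, 0.089], "twist": [0, 0, 0], "claw": 0}]'

```text
time_s: 14.3
position: [0.5202, 0.1673, 0.0986]
ee_rot: [0.998, 0.065, 0.001, -0.0]
wrist_force: [-0.4, 0.5, 0.5]
gripper_width: 0.0007
```

>>> move_arm --motion '[{"xyz": [0, 0, 0.001], "twist": [0, 0, 0], "claw": 0}, {"xyz": [0, 0, 0.002], "twist": [0, 0, 0], "claw": 0}, {"xyz": [0, 0, 0.003], "twist": [0, 0, 0], "claw": 0}, {"xyz": [0, 0, 0.003], "twist": [0, 0, 0], "claw": 0}]'

```text
time_s: 14.7
position: [0.5194, 0.1672, 0.0947]
ee_rot: [0.998, 0.065, 0.0, 0.0]
wrist_force: [-1.7, 1.3, 0.5]
gripper_width: 0.0002
```

>>> move_arm --motion '[{"xyz": [0, 0, 0.001], "twist": [0, 0, 0], "claw": 0}, {"xyz": [0, 0, 0.002], "twist": [0, 0, 0], "claw": 0}, {"xyz": [0, 0, 0.002], "twist": [0, 0, 0], "claw": 0}]'

```text
time_s: 15.0
position: [0.5197, 0.1673, 0.0931]
ee_rot: [0.998, 0.065, 0.0, -0.0]
wrist_force: [-0.3, -0.1, 3.9]
gripper_width: 0.0004
```

>>> move_arm --motion '[{"xyz": [0, 0, 0.001], "twist": [0, 0, 0], "claw": 0}, {"xyz": [0, 0, 0.001], "twist": [0, 0, 0], "claw": 0}]'

```text
time_s: 15.2
position: [0.5201, 0.1673, 0.0931]
ee_rot: [0.998, 0.065, 0.001, 0.0]
wrist_force: [-3.1, -0.1, 11.3]
gripper_width: 0.0003
```

>>> move_arm --motion '[{"xyz": [0, 0, 0.001], "twist": [0, 0, 0], "claw": 0}, {"xyz": [0, 0, 0.0015], "twist": [0, 0, 0], "claw": 0}, {"xyz": [0, 0, 0.0015], "twist": [0, 0, 0], "claw": 0}, {"xyz": [0, 0, 0.0015], "twist": [0, 0, 0], "claw": 0}]'

```text
time_s: 15.6
position: [0.5206, 0.1674, 0.093]
ee_rot: [0.998, 0.065, 0.001, 0.0]
wrist_force: [-6.4, -1.0, 20.5]
gripper_width: 0.0003
```

>>> move_arm --motion '[{"xyz": [-0.001, 0, 0.0006], "twist": [0, 0, 0], "claw": 0}, {"xyz": [-0.001, 0, 0.0006], "twist": [0, 0, 0], "claw": 0}, {"xyz": [-0.001, 0, 0.0006], "twist": [0, 0, 0], "claw": 0}]'

```text
time_s: 15.9
position: [0.5205, 0.1674, 0.093]
ee_rot: [0.998, 0.065, 0.002, -0.0]
wrist_force: [-5.5, -0.5, 21.8]
gripper_width: 0.0009
```

The pad top sits solidly at z = 0.093 with about 22 N and no creep. Next is the keeper: lift, turn the jaws to straddle the knob along its tangent, and check before descending.

>>> move_arm --motion '[{"xyz": [0, 0, -0.03], "twist": [0, 0, 0], "claw": 0}, {"xyz": [0, 0, -0.07], "twist": [0, 0, 0], "claw": 0}, {"xyz": [0, 0, -0.1], "twist": [0, 0, -0.14], "claw": 0.4}, {"xyz": [0.01, -0.01, -0.1], "twist": [0, 0, -0.28], "claw": 0.6}, {"xyz": [0.02, -0.02, -0.1], "twist": [0, 0, -0.42], "claw": 0.6}, {"xyz": [0.03, -0.03, -0.1], "twist": [0, 0, -0.56], "claw": 0.6}, {"xyz": [0.04, -0.04, -0.1], "twist": [0, 0, -0.7], "claw": 0.6}, {"xyz": [0.05, -0.05, -0.1], "twist": [0, 0, -0.84], "claw": 0.6}, {"xyz": [0.06, -0.06, -0.1], "twist": [0, 0, -0.98], "claw": 0.6}, {"xyz": [0.067, -0.069, -0.1], "twist": [0, 0, -1.12], "claw": 0.6}, {"xyz": [0.067, -0.069, -0.1], "twist": [0, 0, -1.26], "claw": 0.6}, {"xyz": [0.067, -0.069, -0.1], "twist": [0, 0, -1.4], "claw": 0.6}, {"xyz": [0.067, -0.069, -0.1], "twist": [0, 0, -1.442], "claw": 0.6}, {"xyz": [0.067, -0.069, -0.1], "twist": [0, 0, -1.442], "claw": 0.6}, {"xyz": [0.067, -0.069, -0.1], "twist": [0, 0, -1.442], "claw": 0.6}]'

```text
time_s: 17.4
position: [0.5758, 0.2442, 0.1893]
ee_rot: [0.707, 0.707, -0.0, -0.0]
wrist_force: [-0.7, 0.4, 0.9]
gripper_width: 0.053
```

```bash
python3 - <<'E'
from h import *
im,s=shot('w10'); print(s['position'],s['ee_rot'],s['wrist_force'],s['joint_pos'])
E
```

```text
[0.57584215 0.24417865 0.18934883] [ 7.07195717e-01  7.07017806e-01 -1.58332039e-04 -1.22782680e-04] [-0.66738081  0.36103825  0.8520805 ] [ 2.11568851e-01  3.36013809e-01  1.51885650e+00  3.58125675e-05
  1.28712159e+00 -1.35898590e+00]
```

View pics/w10.png

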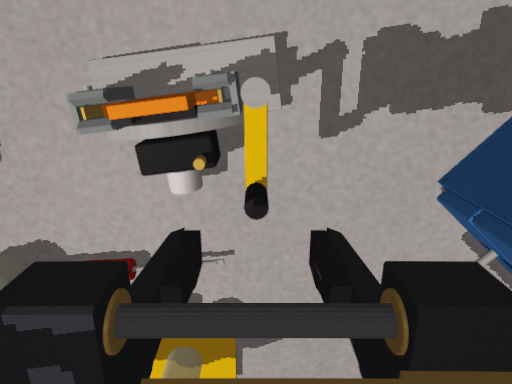

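```bash
python3 - <<'E'
from h import *
from rig import imaging
import pickle
_,p,q=pickle.load(open('pics/w10.pkl','rb'));P=imaging.camera_params('wrist')
print(onz([(256.5,206)],.138,P,p,q), onz([(256,93)],.106,P,p,q))
import math
B=(.5185,.1672);yaw=.1308;pv=(B[0]-.078*math.sin(yaw),B[1]+.078*math.cos(yaw));print('pivot',pv)
# tool-frame waypoints: start TCP
s=np.array([p[0],p[1]])
for qq in [1.44,1.3,1.15,1.0,.85,.7,.55,.4,.25,.12,0,-.04]:
    k=np.array([pv[0]+.07*math.sin(qq)*math.cos(yaw)+.07*math.cos(qq)*math.sin(yaw), pv[1]+.07*math.sin(qq)*math.sin(yaw)-.07*math.cos(qq)*math.cos(yaw)])
    print(qq,k.round(4),'tool', 'x',round(k[1]-s[1],4),'y',round(k[0]-s[0],4),'tw',round(-(qq-1.44),3))
E
```

```text
[[0.57502738 0.24549426 0.138     ]] [[0.5078141  0.24515936 0.106     ]]
pivot (0.5083266666557639, 0.2445337137907333)
1.44 [0.5783 0.2445] tool x 0.0004 y 0.0025 tw -0.0
1.3 [0.5776 0.2348] tool x -0.0094 y 0.0018 tw 0.14
1.15 [0.5754 0.2245] tool x -0.0197 y -0.0004 tw 0.29
1.0 [0.5717 0.2147] tool x -0.0295 y -0.0042 tw 0.44
0.85 [0.5665 0.2056] tool x -0.0386 y -0.0093 tw 0.59
0.7 [0.56   0.1973] tool x -0.0468 y -0.0158 tw 0.74
0.55 [0.5524 0.1901] tool x -0.054 y -0.0235 tw 0.89
0.4 [0.5438 0.1842] tool x -0.06 y -0.0321 tw 1.04
0.25 [0.5343 0.1795] tool x -0.0646 y -0.0415 tw 1.19
0.12 [0.5257 0.1767] tool x -0.0675 y -0.0501 tw 1.32
0 [0.5175 0.1751] tool x -0.069 y -0.0584 tw 1.44
-0.04 [0.5147 0.1748] tool x -0.0694 y -0.0612 tw 1.48
```

>>> move_arm --motion '[{"xyz": [0, 0.002, 0.03], "twist": [0, 0, 0], "claw": 0.6}, {"xyz": [0, 0.002, 0.06], "twist": [0, 0, 0], "claw": 0.6}, {"xyz": [0, 0.002, 0.076], "twist": [0, 0, 0], "claw": 0.5}, {"xyz": [0, 0.002, 0.076], "twist": [0, 0, 0], "claw": 0.27}, {"xyz": [0, 0.002, 0.076], "twist": [0, 0, 0], "claw": 0.27}, {"xyz": [0, 0.002, 0.076], "twist": [0, 0, 0], "claw": 0.27}, {"xyz": [0, 0.002, 0.076], "twist": [0, 0, 0], "claw": 0.27}]' --newtons 10

```text
time_s: 18.15
position: [0.579, 0.2445, 0.1154]
ee_rot: [0.707, 0.708, 0.001, 0.001]
wrist_force: [0.5, 1.4, -0.4]
gripper_width: 0.024
```

>>> move_arm --motion '[{"xyz": [-0.005, 0, 0], "twist": [0, 0, 0.07], "claw": 0.27}, {"xyz": [-0.01, 0, 0], "twist": [0, 0, 0.14], "claw": 0.27}, {"xyz": [-0.015, -0.001, 0], "twist": [0, 0, 0.22], "claw": 0.27}, {"xyz": [-0.02, -0.002, 0], "twist": [0, 0, 0.29], "claw": 0.27}, {"xyz": [-0.025, -0.004, 0], "twist": [0, 0, 0.36], "claw": 0.27}, {"xyz": [-0.03, -0.006, 0], "twist": [0, 0, 0.44], "claw": 0.27}, {"xyz": [-0.0345, -0.0085, 0], "twist": [0, 0, 0.52], "claw": 0.27}, {"xyz": [-0.039, -0.0115, 0], "twist": [0, 0, 0.59], "claw": 0.27}, {"xyz": [-0.043, -0.0145, 0], "twist": [0, 0, 0.66], "claw": 0.27}, {"xyz": [-0.047, -0.018, 0], "twist": [0, 0, 0.74], "claw": 0.27}, {"xyz": [-0.051, -0.0215, 0], "twist": [0, 0, 0.81], "claw": 0.27}, {"xyz": [-0.0545, -0.0255, 0], "twist": [0, 0, 0.89], "claw": 0.27}, {"xyz": [-0.0545, -0.0255, 0], "twist": [0, 0, 0.89], "claw": 0.27}]'

```text
time_s: 19.45
position: [0.5531, 0.1895, 0.1148]
ee_rot: [0.943, 0.334, 0.001, 0.0]
wrist_force: [-0.6, 0.1, 0.3]
gripper_width: 0.024
```

>>> move_arm --motion '[{"xyz": [-0.005, -0.001, 0], "twist": [0, 0, 0.07], "claw": 0.27}, {"xyz": [-0.0105, -0.0017, 0], "twist": [0, 0, 0.15], "claw": 0.27}, {"xyz": [-0.016, -0.003, 0], "twist": [0, 0, 0.22], "claw": 0.27}, {"xyz": [-0.021, -0.004, 0], "twist": [0, 0, 0.3], "claw": 0.27}, {"xyz": [-0.025, -0.0055, 0], "twist": [0, 0, 0.37], "claw": 0.27}, {"xyz": [-0.0293, -0.0072, 0], "twist": [0, 0, 0.43], "claw": 0.27}, {"xyz": [-0.033, -0.0092, 0], "twist": [0, 0, 0.49], "claw": 0.27}, {"xyz": [-0.0368, -0.0112, 0], "twist": [0, 0, 0.55], "claw": 0.27}, {"xyz": [-0.0368, -0.0112, 0], "twist": [0, 0, 0.55], "claw": 0.27}]'

```text
time_s: 20.35
position: [0.5174, 0.1752, 0.1145]
ee_rot: [0.998, 0.067, 0.001, 0.0]
wrist_force: [-0.1, -0.1, 0.7]
gripper_width: 0.0237
```

```bash
python3 - <<'E'
from h import *
im,s=shot('w11'); print(s['position'],s['ee_rot'],s['wrist_force'])
E
```

```text
[0.51742812 0.17522689 0.11450782] [9.97776824e-01 6.66389711e-02 8.10362211e-04 3.29269720e-05] [-0.1205195  -0.13347627  0.67434165]
```

View pics/w11.png

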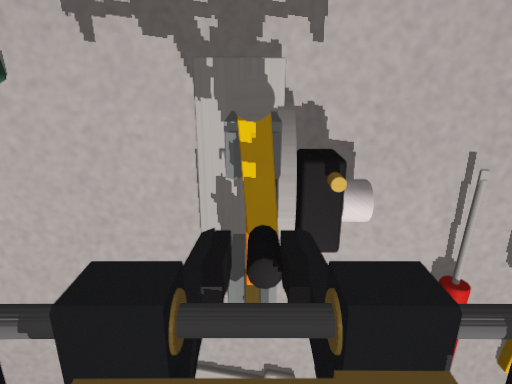

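The knob (264,270) lags a few mm behind the jaw centre, so I'll push the last bit to its stop.

>>> move_arm --motion '[{"xyz": [-0.0015, 0, 0], "twist": [0, 0, 0], "claw": 0.27}, {"xyz": [-0.003, 0, 0], "twist": [0, 0, 0], "claw": 0.27}, {"xyz": [-0.004, 0, 0], "twist": [0, 0, 0], "claw": 0.27}, {"xyz": [-0.004, 0, 0], "twist": [0, 0, 0], "claw": 0.27}]'

```text
time_s: 20.8
position: [0.5129, 0.1747, 0.1137]
ee_rot: [0.998, 0.066, 0.0, -0.0]
wrist_force: [2.1, 0.1, 1.9]
gripper_width: 0.0238
```

>>> move_arm --motion '[{"xyz": [-0.0007, 0, 0], "twist": [0, 0, 0], "claw": 0.27}, {"xyz": [-0.0014, 0, 0], "twist": [0, 0, 0], "claw": 0.27}, {"xyz": [-0.0014, 0, 0], "twist": [0, 0, 0], "claw": 0.27}]'

```text
time_s: 21.1
position: [0.5118, 0.1745, 0.1137]
ee_rot: [0.998, 0.066, 0.0, -0.0]
wrist_force: [3.6, -0.5, 0.5]
gripper_width: 0.0237
```

>>> move_arm --motion '[{"xyz": [-0.0007, 0, 0], "twist": [0, 0, 0], "claw": 0.27}, {"xyz": [-0.0012, 0, 0], "twist": [0, 0, 0], "claw": 0.27}, {"xyz": [-0.0012, 0, 0], "twist": [0, 0, 0], "claw": 0.27}, {"xyz": [-0.0012, 0, 0], "twist": [0, 0, 0], "claw": 0.27}]'

```text
time_s: 21.5
position: [0.5116, 0.1744, 0.1138]
ee_rot: [0.998, 0.066, 0.001, -0.0]
wrist_force: [7.2, 1.3, -3.7]
gripper_width: 0.0237
```

>>> move_arm --motion '[{"xyz": [0, 0, 0], "twist": [0, 0, 0], "claw": 0.6}, {"xyz": [0.005, 0, 0], "twist": [0, 0, 0], "claw": 0.6}, {"xyz": [0.005, 0, 0], "twist": [0, 0, 0], "claw": 0.6}, {"xyz": [0.005, 0, -0.03], "twist": [0, 0, 0], "claw": 0.6}, {"xyz": [0.005, 0, -0.07], "twist": [0, 0, 0], "claw": 0.6}, {"xyz": [0.005, 0, -0.11], "twist": [0, 0, 0], "claw": 0.6}, {"xyz": [0.005, 0, -0.11], "twist": [0, 0, 0], "claw": 0.6}, {"xyz": [0.005, 0, -0.11], "twist": [0, 0, 0], "claw": 0.6}]'

```text
time_s: 22.3
position: [0.5156, 0.1751, 0.2244]
ee_rot: [0.998, 0.066, 0.001, -0.0]
wrist_force: [-0.4, -0.1, -0.2]
gripper_width: 0.0529
```

```bash
python3 - <<'E'
from h import *
im,s=shot('w12'); print(s['position'],s['ee_rot'],s['wrist_force'])
crop(im,180,40,360,220,4,'pics/w12c.png')
E
```

```text
[0.51561047 0.1750779  0.22437294] [ 9.97817236e-01  6.60308286e-02  8.31263737e-04 -3.62291104e-05] [-0.38522237 -0.07418617 -0.19517316]
```

View pics/w12c.png

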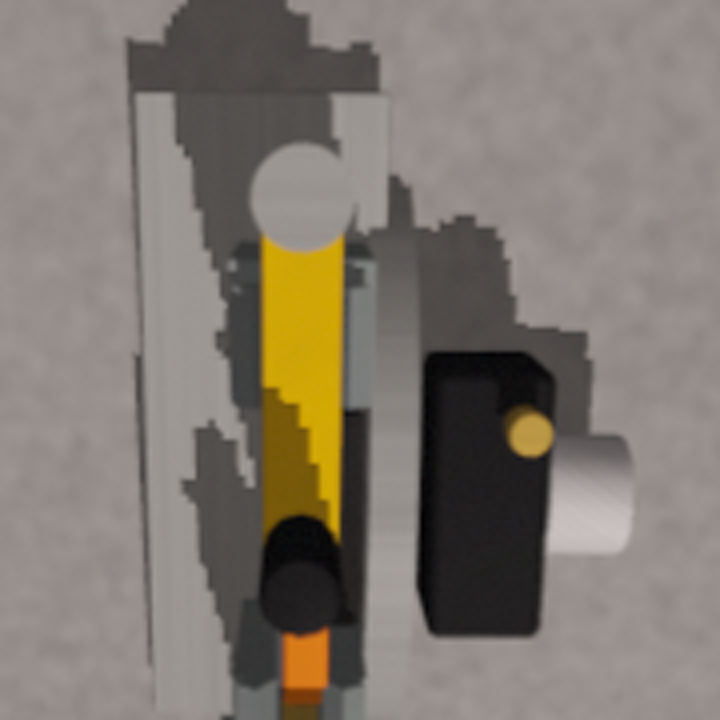

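The keeper lies straight along the bracket over the pad (pivot at crop 303,195; knob at 302,595), fully shut against its stop. The gripper is clear.

```bash
python3 - <<'E'
from rig import bot
print(bot.finish_job())
E
```

```text
the job is handed in; nothing more can be done
None
```

I took the new orange pad from the rack's +y pocket and slid it into the bracket's slots with the lining to the disc. I then swung the keeper shut, let go and lifted clear. The job was handed in at about 22 s and gave no verdict.

**Bedding:** The clips took about 6 N. I pushed the pad home in the grip with about 27 N in all, so roughly 20 N on the ledges. I then pressed its top edge with shut fingers at about 22 N, and it did not sink further in either push.

**Keeper:** It swung over the pad freely and met its stop at about 7 N. The last wrist picture shows it lying straight along the bracket over the pad, with the gripper clear.

**Check that disagreed:** The camera fit put the pad 2.5 mm above home, give or take 1.4 mm or more, outside the 2 mm allowed. I judged that a camera error, because the pad stopped hard at more than the clips can take and the keeper passed over it freely. Sideways, the same fit put the pad within 0.5 mm of the seat.

The worn pad and the other bench items were not touched, as far as I could tell, but I did not measure their positions again at the end.

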